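# Snap the fittings box shut

### The job

Press down around the grey rim of the blue storage box's lid, section by section, until all six sections have clicked fully shut. Only press: do not pick up, tip or shove the box, and leave the things standing around it where they are. Finish with the hand clear.

Things in the scene. Friction and masses are not known exactly. Their poses are not given: they have to be found in the camera images.
- box: loose blue storage box, about 1.1 kg; lid: white fixed panel (87 x 157 mm, top 78 mm up) inside a grey snap-fit rim of six sections. Origin: centre of underside; z up, y along the long side. Tub 130 (x) x 200 (y) x 70 mm; rim outline 150 x 220 mm. Turned at most 46 degrees: box +x faces away from the robot (far), +y is left. More of the orange seal shows below a raised section.
- top_near_right (a point): centre of the flat top face of the grey rim section on the near long side, right half; 107 mm long (box y), 30 mm wide (box x), centre at (-60, -55) mm (x, y) in the box's frame. Moves with the section: 88 mm above the bench when raised, 80 mm when shut. Axes are the box's.
- clip_near_right (a joint): travel of the rim section on the near long side, right half, in m, straight down: 0 raised (8 mm proud), 0.008 fully shut. It snaps: it takes up to 10 N down, less as it goes, it springs back up if let go before about 0.0045 and clicks down by itself beyond that, then stays shut. Starts raised; pressing a shut one again does no harm.
- top_near_left (a point): centre of the flat top face of the grey rim section on the near long side, left half; 107 mm long (box y), 30 mm wide (box x), centre at (-60, 55) mm (x, y) in the box's frame. Moves with the section: 88 mm above the bench when raised, 80 mm when shut. Axes are the box's.
- clip_near_left (a joint): travel of the rim section on the near long side, left half, in m, straight down: 0 raised (8 mm proud), 0.008 fully shut. It snaps: it takes up to 10 N down, less as it goes, it springs back up if let go before about 0.0045 and clicks down by itself beyond that, then stays shut. Starts raised; pressing a shut one again does no harm.
- top_left (a point): centre of the flat top face of the grey rim section on the left short side; 87 mm long (box x), 30 mm wide (box y), centre at (0, 95) mm (x, y) in the box's frame. Moves with the section: 88 mm above the bench when raised, 80 mm when shut. Axes are the box's.
- clip_left (a joint): travel of the rim section on the left short side, in m, straight down: 0 raised (8 mm proud), 0.008 fully shut. It snaps: it takes up to 10 N down, less as it goes, it springs back up if let go before about 0.0045 and clicks down by itself beyond that, then stays shut. Starts raised; pressing a shut one again does no harm.
- top_far_left (a point): centre of the flat top face of the grey rim section on the far long side, left half; 107 mm long (box y), 30 mm wide (box x), centre at (60, 55) mm (x, y) in the box's frame. Moves with the section: 88 mm above the bench when raised, 80 mm when shut. Axes are the box's.
- clip_far_left (a joint): travel of the rim section on the far long side, left half, in m, straight down: 0 raised (8 mm proud), 0.008 fully shut. It snaps: it takes up to 10 N down, less as it goes, it springs back up if let go before about 0.0045 and clicks down by itself beyond that, then stays shut. Starts raised; pressing a shut one again does no harm.
- top_far_right (a point): centre of the flat top face of the grey rim section on the far long side, right half; 107 mm long (box y), 30 mm wide (box x), centre at (60, -55) mm (x, y) in the box's frame. Moves with the section: 88 mm above the bench when raised, 80 mm when shut. Axes are the box's.
- clip_far_right (a joint): travel of the rim section on the far long side, right half, in m, straight down: 0 raised (8 mm proud), 0.008 fully shut. It snaps: it takes up to 10 N down, less as it goes, it springs back up if let go before about 0.0045 and clicks down by itself beyond that, then stays shut. Starts raised; pressing a shut one again does no harm.
- top_right (a point): centre of the flat top face of the grey rim section on the right short side; 87 mm long (box x), 30 mm wide (box y), centre at (0, -95) mm (x, y) in the box's frame. Moves with the section: 88 mm above the bench when raised, 80 mm when shut. Axes are the box's.
- clip_right (a joint): travel of the rim section on the right short side, in m, straight down: 0 raised (8 mm proud), 0.008 fully shut. It snaps: it takes up to 10 N down, less as it goes, it springs back up if let go before about 0.0045 and clicks down by itself beyond that, then stays shut. Starts raised; pressing a shut one again does no harm.
- coupling: brass pipe coupling standing on end, 48 mm diameter, 40 mm high; origin at its underside. A bystander: leave it where it is.
- tape: roll of grey tape lying flat, 96 mm diameter, 48 mm high; origin at its underside. A bystander: leave it where it is.
- tin: red glue tin, 70 mm diameter, 95 mm high; origin at its underside. A bystander: leave it where it is.
- jar: glass jar with a dark cap, 60 mm diameter, 80 mm high; origin at its underside. A bystander: leave it where it is.
- tee: white plastic pipe tee, 84 mm long, 68 mm high, branch up; origin at its underside. A bystander: leave it where it is.
- screwdriver: yellow-handled screwdriver lying down, 180 mm long; origin at its underside. A bystander: leave it where it is.
- wrench: steel wrench lying down, 190 mm long; origin at its underside. A bystander: leave it where it is.

How it is judged:
At the end, for the whole second after the job is handed in: all six rim sections are shut (each pressed down more than 6.5 of its 8 mm), and the box stands flat and still on the bench within 40 mm of where it was (value of joint each of clip_near_right, clip_near_left, clip_left, clip_far_left, clip_far_right, clip_right above 0.0065 m and height (world z) of box below 0.006 m and angle between box's own z axis and vertical below 0.05 rad and distance of box from where it was at the start of the episode below 0.04 m and linear speed of box below 0.02 m/s); the robot touches nothing.
It fails at once if the box is lifted or tipped (height (world z) of box above 0.012 m or angle between box's own z axis and vertical above 0.15 rad).
It fails at once if the box is pushed more than 40 mm from where it stood (distance of box from where it was at the start of the episode above 0.04 m).
It fails at once if a bystander is moved more than 30 mm or carried off (distance of any of coupling, tape, tin, jar, tee, screwdriver, wrench from where it was at the start of the episode above 0.03 m).
It also fails if it takes over 58 s, if anything falls off the work surface, if the arm or the gripper's body presses on something with over 40 N, if the wrist force passes 120 N, or if a joint passes its speed limit or range.

### The arm

A 6-joint arm with a two-finger parallel gripper is mounted at the origin on the work surface. World frame = base frame: x ahead of the robot, y to its left, z up, the work surface at z = 0. Lengths are in m, angles in rad, forces in N, time in s.
With the tool pointing down it reaches from about 0.375 to 0.975 m from the base axis. Payload 3.8 kg.
Tool frame: the origin (TCP) lies midway between the tips of the shut fingers; the grasp point (between the pads) lies arm.grip_depth behind it (arm.grip_depth is the distance from the TCP to the grasp point, in m); z points along the fingers, y is the line along which they close (so a half turn about z gives the same grasp; the last joint's range is limited). The gripper opens to 85 mm and grips with 20 to 120 N. Pads are 22 mm wide; open, the fingers measure 114 mm over their backs; the gripper's body (76 mm by 85 mm) begins 54 mm behind the grasp point. The pads swing forward as they close: fully open they stand 13 mm farther back than shut.
Start: joints at [-1.354, 0.264, 1.604, -0, 1.274, -0.037], TCP at [0.169, -0.653, 0.231] pointing down, gripper open.
Joint ranges: [-2.63, 2.63], [-0.94, 2.18], [0.31, 2.57], [-1.31, 4.45], [0, 2.66], [-2.55, 2.55]. Speed limits (rad/s): [2.57, 2.57, 3.14, 3.14, 3.14, 3.14].

### API

Orientations are given as a 3x3 rotation matrix whose columns are the frame's x, y, z axes.
In Python, from station import arm gives the robot as it stands.
- The arm moves only by the tool drive_tool, never from a script. Its argument "targets" is a list of rows, each an object with "slide": the shift along the tool's x, y, z in m, a list of three; "rot": the turn, a rotation vector about the tool's x, y, z in rad, a list of three. A call has 1 to 8 rows; each row shifts and turns the commanded pose from where the row before left it, along the tool's axes as they then stand; what a row does not reach is not made up. A row lasts 1/8 s, in which the tool goes at most 62.5 mm and 10.7 degrees, less where a joint would pass 70% of its speed; a pose out of reach is approached as far as the arm can. A call is refused whole if a number of a shift passes 0.0625 or a number of a turn 0.188, either way. A call with a gripper value outside its range is refused whole. "grip" is the finger opening in m, from 0 to 0.0854, set as the call begins (left out, the last holds). The fingers move at their own pace and stop on an object; "force" is the grip in N (left out, the last holds). Time passes only in rows, so rows that do not move let the fingers close. It gives the time, the measured TCP pose, the force, the opening and the grip force at its end, in the units of the state.
- arm.get_obs(): the state, without advancing time (a new reading comes with each control period).
- arm.grab_frame(name): name is "side" or "top"; returns a dict with "frame" (420x560x3 uint8, red, green, blue), "intrinsics" (3x3 intrinsics, pixels), "world_to_cam" (4x4, takes a point from world to camera coordinates). Camera axes: x right, y down, z forward; pixel columns grow to the right and rows downward; lengths in m; the calibration is good to about 2 mm. A picture is of the moment at which its call begins. There is no depth.
- arm.job_done(): hands the job in; it is judged then, once.
The state is a dict: "time": time; "q": joint angles; "dq": joint speeds; "tau": joint torques, N m; "eef_pos": TCP position; "orientation": TCP orientation; "wrist_force": force on the tool from outside, world axes, zero at the start; "moment": the same for the moment, N m; "width": opening from 0.0 (shut) to 1.0 (fully open); "grasp_force": force on a finger pad.
Only numpy, scipy, OpenCV 4.12 (cv2) and the standard library are available. Lean on these libraries where they do the work, as an engineer would, in place of code of your own. Each camera call takes 0.05 s, during which the arm holds its last target. There are 200 camera calls.

## Working session

There is one attempt and no reset: what is moved stays moved. The work goes in short steps, Python scripts to look and compute and a tool call to move; the robot and the scene stay as the last step left them, time stands still between calls to the robot, and variables do not carry over. Pictures are saved under pics/ and viewed, at most 10 in all, crops included, and the job is handed in when it is done.

Besides the shell and the picture viewer there is one more tool, called as a command line: name --argument value ..., lists and objects as JSON in quotes. drive_tool: Moves the arm, as the interface text tells. Its arguments: {"type":"object","properties":{"targets":{"type":"array"},"grip":{"type":"number"},"force":{"type":"number"}},"required":["targets"]}

```bash
mkdir -p pics
python3 - <<'E'
from station import arm
import cv2,pickle
o=arm.get_obs();print(o['time'],o['eef_pos'],o['orientation'],o['width'])
d={}
for n in('top','side'):
    f=arm.grab_frame(n);d[n]=f;cv2.imwrite(f'pics/{n}0.png',f['frame'][:,:,::-1])
pickle.dump(d,open('cams.pkl','wb'))
print(d['top']['intrinsics'],d['top']['world_to_cam'],arm.grip_depth)
E
```

```text
0.0 [ 0.16929154 -0.65264026  0.22992371] [[ 9.67962111e-01  2.51095763e-01 -5.19448558e-04]
 [ 2.51096292e-01 -9.67959478e-01  2.25878046e-03]
 [ 6.43650476e-05 -2.31684551e-03 -9.99997314e-01]] 1.0044096578986732
[[400.97206986   0.         275.56742846]
 [  0.         400.97206986 208.7119522 ]
 [  0.           0.           1.        ]] [[ 0.01960419 -0.99979416  0.00522688 -0.11830817]
 [-0.99078222 -0.02012782 -0.13396065  0.57800039]
 [ 0.13403828 -0.00255251 -0.99097287  1.04108628]
 [ 0.          0.          0.          1.        ]] 0.0187
```

View pics/top0.png

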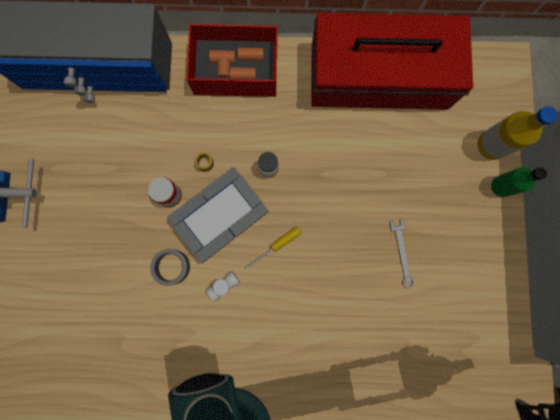

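View pics/side0.png

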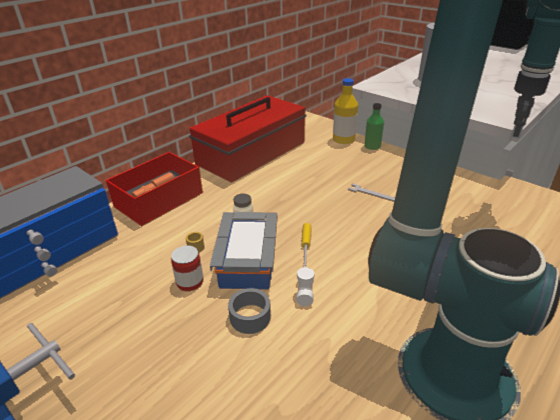

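The top view shows the box with rim corners at about (236,169), (268,210), (202,262) and (168,219). The tin at (163,192), jar (268,165), tape (170,267), tee (222,287) and screwdriver (275,247) stand close by. I'll enlarge it to measure the pose.

Run:
```python
import pickle,cv2
f=pickle.load(open('cams.pkl','rb'))['top']['frame'][140:310,130:330,::-1]
cv2.imwrite('pics/crop.png',cv2.resize(f,None,fx=3.5,fy=3.5,interpolation=cv2.INTER_CUBIC))
```

```text
(no output)
```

View pics/crop.png

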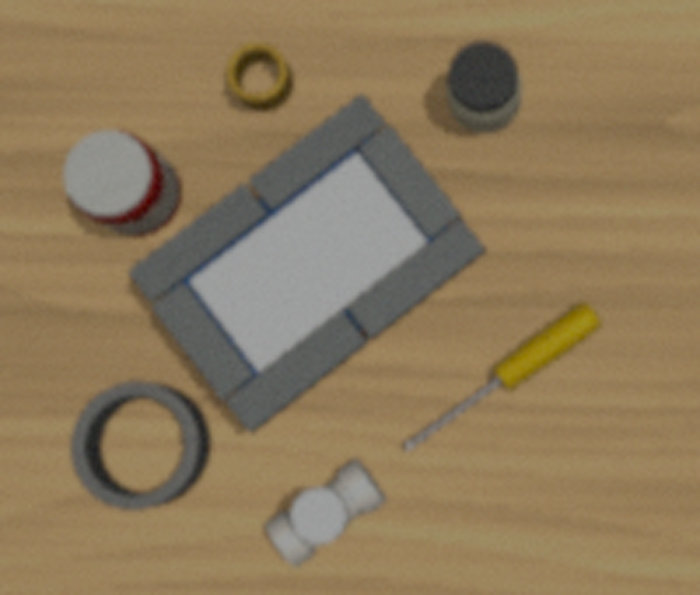

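The crop gives the white panel's corners at (358,152), (428,241), (257,374) and (188,278). The rim's outer corners are at (362,97), (486,248), (250,431) and (132,271).

```bash
cat > h.py <<'E'
import numpy as np,pickle
from scipy.optimize import least_squares
D=pickle.load(open('cams.pkl','rb'))
def proj(P,n='top'):
    c=D[n];P=np.atleast_2d(P);q=(c['world_to_cam'][:3,:3]@P.T).T+c['world_to_cam'][:3,3]
    u=(c['intrinsics']@q.T).T;return u[:,:2]/u[:,2:]
def box(p,X):
    X=np.atleast_2d(X);c,s=np.cos(p[2]),np.sin(p[2])
    return np.c_[p[0]+c*X[:,0]-s*X[:,1],p[1]+s*X[:,0]+c*X[:,1],X[:,2]]
S={'NR':(-.06,-.055),'NL':(-.06,.055),'L':(0,.095),'FL':(.06,.055),'FR':(.06,-.055),'R':(0,-.095)}
E
python3 - <<'E'
from h import *
px=np.array([(358,152),(428,241),(257,374),(188,278),(362,97),(486,248),(250,431),(132,271)])/3.5+[130,140]
s=np.array([(1,-1),(-1,-1),(-1,1),(1,1)])
X=np.r_[np.c_[s*[.0435,.0785],np.full(4,.078)],np.c_[s*[.075,.11],np.full(4,.088)]]
r=least_squares(lambda p:(proj(box(p,X))-px).ravel(),[.6,.05,.6])
print(r.x,np.degrees(r.x[2]),r.fun.reshape(-1,2).round(1).tolist())
np.save('box.npy',r.x)
from station import arm
o=arm.get_obs();R=o['orientation'];p=o['eef_pos']
print('yaw',np.degrees(np.arctan2(R[1,0],R[0,0])))
for k,v in S.items():
    w=box(r.x,[*v,.088])[0];print(k,w.round(4),np.hypot(*w[:2]).round(3),'base bearing',np.degrees(np.arctan2(w[1],w[0])).round(1))
def at(u,v,z):
    u=u/3.5+130;v=v/3.5+140
    return least_squares(lambda a:(proj([a[0],a[1],z])-[u,v]).ravel(),[.6,.1]).x.round(3)
for n,a in dict(tin=(110,176,.095),jar=(483,76,.08),tape=(141,444,.048),tee=(320,515,.068)).items():
    w=at(*a);c,s_=np.cos(r.x[2]),np.sin(r.x[2]);d=w-r.x[:2];print(n,w,'box frame',(c*d[0]+s_*d[1]).round(3),(-s_*d[0]+c*d[1]).round(3))
E
```

```text
[0.55651702 0.04126972 0.6838314 ] 39.18065315345321 [[0.0, -0.1], [0.3, 0.4], [0.6, -0.2], [0.2, 0.6], [0.8, -1.8], [0.7, -0.0], [-0.6, 1.0], [-1.9, 0.1]]
yaw 14.54209430969856
NR [ 0.5448 -0.0393  0.088 ] 0.546 base bearing -4.1
NL [0.4753 0.046  0.088 ] 0.477 base bearing 5.5
L [0.4965 0.1149 0.088 ] 0.51 base bearing 13.0
FL [0.5683 0.1218 0.088 ] 0.581 base bearing 12.1
FR [0.6378 0.0365 0.088 ] 0.639 base bearing 3.3
R [ 0.6165 -0.0324  0.088 ] 0.617 base bearing -3.0
tin [0.614 0.187] box frame 0.137 0.077
jar [ 0.699 -0.084] box frame 0.031 -0.187
tape [0.42  0.166] box frame -0.027 0.183
tee [0.372 0.028] box frame -0.151 0.106
```

The box is at (0.557, 0.041), turned 39.2°, and the panel corners fit to under 0.7 px. I'll shut the fingers, line the tool up with the box and go to near_right.

drive_tool --targets '[{"slide":[0,0,0],"rot":[0,0,-0.186]},{"slide":[0,0,0],"rot":[0,0,-0.186]},{"slide":[0,0,0],"rot":[0,0,-0.058]},{"slide":[0.0565,-0.0198,0],"rot":[0,0,0]},{"slide":[0.0565,-0.0198,0],"rot":[0,0,0]},{"slide":[0.0565,-0.0198,0],"rot":[0,0,0]},{"slide":[0.0565,-0.0198,0],"rot":[0,0,0]},{"slide":[0.0565,-0.0198,0],"rot":[0,0,0]}]' --grip 0 --force 60

```text
time: 1.1
eef_pos: [0.3264, -0.3962, 0.2308]
orientation: [[0.775, 0.631, -0.0], [0.631, -0.775, 0.001], [0.0, -0.0, -1.0]]
wrist_force: [0.4, -0.8, 0.7]
width: 0.001
grasp_force: 0.0
```

drive_tool --targets '[{"slide":[0.0565,-0.0198,0],"rot":[0,0,0]},{"slide":[0.0565,-0.0198,0],"rot":[0,0,0]},{"slide":[0.0565,-0.0198,0],"rot":[0,0,0]},{"slide":[0.0565,-0.0198,0],"rot":[0,0,0]},{"slide":[0.0565,-0.0198,0],"rot":[0,0,0]},{"slide":[0.0565,-0.0198,0],"rot":[0,0,0]},{"slide":[0.0565,-0.0198,0],"rot":[0,0,0]},{"slide":[0,0,0],"rot":[0,0,0]}]'

```text
time: 2.1
eef_pos: [0.5461, -0.0373, 0.2307]
orientation: [[0.772, 0.636, -0.0], [0.636, -0.772, 0.001], [0.0, -0.001, -1.0]]
wrist_force: [-0.1, -0.1, 0.2]
width: 0.003
grasp_force: 0.0
```

```bash
cat >> h.py <<'E'
def need(k,z):
    from station import arm
    o=arm.get_obs();R=o['orientation'];t=box(np.load('box.npy'),[*S[k],z])[0]
    print(k,'t',round(o['time'],2),'pos',o['eef_pos'].round(4),'slide',(R.T@(t-o['eef_pos'])).round(4),'F',o['wrist_force'].round(1),'yaw',np.degrees(np.arctan2(R[1,0],R[0,0])).round(1),'tilt',R[2,:2].round(4),'w',round(o['width'],2))
E
python3 -c "
from h import *
need('NR',.11)"
```

```text
NR t 2.1 pos [ 0.5461 -0.0373  0.2307] slide [-0.0024  0.0008  0.1207] F [-0.1 -0.1  0.2] yaw 39.5 tilt [ 0.0004 -0.0011] w 0.0
```

drive_tool --targets '[{"slide":[-0.002,0.001,0.06],"rot":[0,0,0]},{"slide":[0,0,0.055],"rot":[0,0,0]},{"slide":[0,0,0.02],"rot":[0,0,0]},{"slide":[0,0,0],"rot":[0,0,0]},{"slide":[0,0,0.004],"rot":[0,0,0]},{"slide":[0,0,0.003],"rot":[0,0,0]},{"slide":[0,0,0.003],"rot":[0,0,0]},{"slide":[0,0,0],"rot":[0,0,0]}]'

```text
time: 3.1
eef_pos: [0.5451, -0.0432, 0.0881]
orientation: [[0.775, 0.632, 0.002], [0.632, -0.775, -0.001], [0.001, 0.002, -1.0]]
wrist_force: [-2.4, -0.4, 6.1]
width: 0.002
grasp_force: 2.9
```

Run:
```python
from h import *
need('NR',.08)
from station import arm;import cv2
for n in('top','side'):
    f=arm.grab_frame(n)['frame'];print(n)
    if n=='side': cv2.imwrite('pics/s1.png',cv2.resize(f[170:340,150:350,::-1],None,fx=3.5,fy=3.5,interpolation=cv2.INTER_CUBIC))
```

```text
NR t 3.1 pos [ 0.5451 -0.0432  0.0881] slide [ 0.0022 -0.0032  0.0081] F [-2.4 -0.4  6.1] yaw 39.2 tilt [0.0013 0.0018] w 0.0
top
side
```

View pics/s1.png

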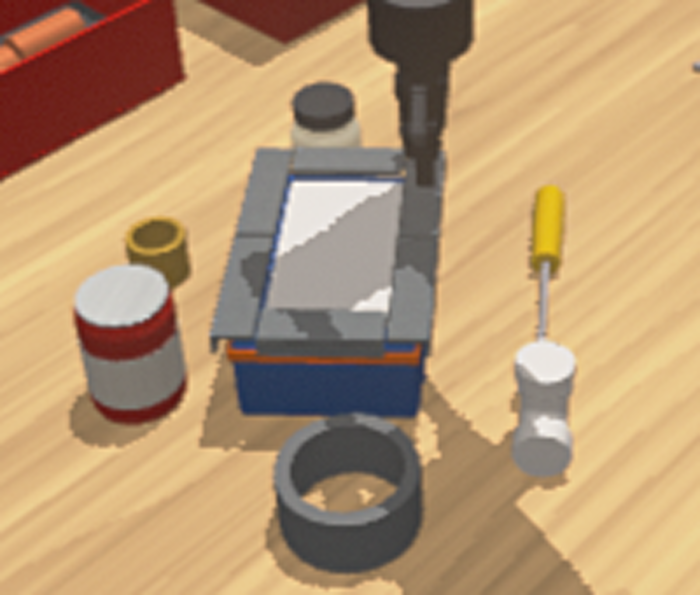

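The side crop shows the fingertip on the near-right section at about (425,180), 6 N felt at z = 88 mm, and the box undisturbed. I'll press on.

drive_tool --targets '[{"slide":[0,0,0.002],"rot":[0,0,0]},{"slide":[0,0,0.002],"rot":[0,0,0]},{"slide":[0,0,0.002],"rot":[0,0,0]},{"slide":[0,0,0.001],"rot":[0,0,0]},{"slide":[0,0,0],"rot":[0,0,0]},{"slide":[0,0,0],"rot":[0,0,0]}]'

```text
time: 3.95
eef_pos: [0.5443, -0.0429, 0.08]
orientation: [[0.775, 0.632, 0.0], [0.632, -0.775, -0.0], [0.0, 0.0, -1.0]]
wrist_force: [-1.4, 0.6, 5.4]
width: 0.002
grasp_force: 2.9
```

```bash
python3 -c "
from h import *
need('NR',.08)"
```

```text
NR t 3.95 pos [ 0.5443 -0.0429  0.08  ] slide [ 0.0026 -0.0025  0.    ] F [-1.4  0.6  5.4] yaw 39.2 tilt [0.0002 0.0002] w 0.0
```

near_right is shut, with its top at z = 80.0 mm under 5 N. Next is near_left.

drive_tool --targets '[{"slide":[0.001,0,-0.025],"rot":[0,0,0]},{"slide":[0.001,-0.056,0],"rot":[0,0,0]},{"slide":[0,-0.056,0],"rot":[0,0,0]},{"slide":[0,0,0.01],"rot":[0,0,0]},{"slide":[0,0,0.004],"rot":[0,0,0]},{"slide":[0,0,0.004],"rot":[0,0,0]},{"slide":[0,0,0.004],"rot":[0,0,0]},{"slide":[0,0,0.003],"rot":[0,0,0]}]'

```text
time: 4.95
eef_pos: [0.4758, 0.0444, 0.0798]
orientation: [[0.776, 0.631, 0.0], [0.631, -0.776, -0.0], [0.0, 0.001, -1.0]]
wrist_force: [-7.2, -0.7, 23.6]
width: 0.003
grasp_force: 11.4
```

drive_tool --targets '[{"slide":[0,0,0],"rot":[0,0,0]},{"slide":[0,0,0],"rot":[0,0,0]},{"slide":[0,0,0],"rot":[0,0,0]}]'

```text
time: 5.32
eef_pos: [0.4757, 0.0444, 0.08]
orientation: [[0.776, 0.631, 0.001], [0.631, -0.776, -0.0], [0.0, 0.001, -1.0]]
wrist_force: [-2.5, -0.8, 6.5]
width: 0.002
grasp_force: 3.0
```

```bash
python3 -c "
from h import *
need('NL',.08);need('L',.08)"
```

```text
NL t 5.33 pos [0.4757 0.0444 0.08  ] slide [ 0.0006 -0.0015 -0.    ] F [-2.5 -0.8  6.5] yaw 39.1 tilt [0.0002 0.0008] w 0.0
L t 5.33 pos [0.4757 0.0444 0.08  ] slide [ 0.0606 -0.0416 -0.    ] F [-2.5 -0.8  6.5] yaw 39.1 tilt [0.0002 0.0008] w 0.0
```

near_left is shut too, at z = 80.0 mm. Next is left: slide (0.061, -0.041).

drive_tool --targets '[{"slide":[0,0,-0.025],"rot":[0,0,0]},{"slide":[0.03,-0.02,0],"rot":[0,0,0]},{"slide":[0.03,-0.021,0],"rot":[0,0,0]},{"slide":[0,0,0.01],"rot":[0,0,0]},{"slide":[0,0,0.004],"rot":[0,0,0]},{"slide":[0,0,0.004],"rot":[0,0,0]},{"slide":[0,0,0.004],"rot":[0,0,0]},{"slide":[0,0,0.003],"rot":[0,0,0]}]'

```text
time: 6.32
eef_pos: [0.4952, 0.1139, 0.0798]
orientation: [[0.776, 0.631, -0.001], [0.631, -0.776, -0.001], [-0.001, -0.0, -1.0]]
wrist_force: [-7.3, -2.0, 21.6]
width: 0.002
grasp_force: 10.7
```

drive_tool --targets '[{"slide":[0,0,0],"rot":[0,0,0]},{"slide":[0,0,0],"rot":[0,0,0]},{"slide":[0,0,0],"rot":[0,0,0]}]'

```text
time: 6.7
eef_pos: [0.4952, 0.114, 0.0799]
orientation: [[0.776, 0.631, -0.001], [0.631, -0.776, -0.001], [-0.001, 0.0, -1.0]]
wrist_force: [-3.4, -1.9, 7.8]
width: -0.001
grasp_force: 3.7
```

```bash
python3 -c "
from h import *
need('L',.08);need('FL',.08)"
```

```text
L t 6.7 pos [0.4952 0.114  0.0799] slide [ 0.0016  0.0001 -0.0001] F [-3.4 -1.9  7.8] yaw 39.1 tilt [-0.0009  0.0002] w -0.0
FL t 6.7 pos [0.4952 0.114  0.0799] slide [ 0.0616  0.04   -0.0001] F [-3.4 -1.9  7.8] yaw 39.1 tilt [-0.0009  0.0002] w -0.0
```

Left is shut. Next is far_left, then far_right.

drive_tool --targets '[{"slide":[0,0,-0.025],"rot":[0,0,0]},{"slide":[0.03,0.02,0],"rot":[0,0,0]},{"slide":[0.03,0.02,0],"rot":[0,0,0]},{"slide":[0,0,0.01],"rot":[0,0,0]},{"slide":[0,0,0.004],"rot":[0,0,0]},{"slide":[0,0,0.004],"rot":[0,0,0]},{"slide":[0,0,0.004],"rot":[0,0,0]},{"slide":[0,0,0.003],"rot":[0,0,0]}]'

```text
time: 7.7
eef_pos: [0.5661, 0.1215, 0.0798]
orientation: [[0.775, 0.632, -0.002], [0.632, -0.775, -0.0], [-0.001, -0.001, -1.0]]
wrist_force: [-8.3, -2.6, 18.7]
width: 0.005
grasp_force: 9.5
```

drive_tool --targets '[{"slide":[0,0,0],"rot":[0,0,0]},{"slide":[0,0,0],"rot":[0,0,0]},{"slide":[0,0,0],"rot":[0,0,0]}]'

```text
time: 8.07
eef_pos: [0.566, 0.1215, 0.08]
orientation: [[0.775, 0.632, -0.002], [0.632, -0.775, -0.0], [-0.002, -0.001, -1.0]]
wrist_force: [-3.9, -1.6, 7.7]
width: -0.001
grasp_force: 4.0
```

```bash
python3 -c "
from h import *
need('FL',.08);need('FR',.08)"
```

```text
FL t 8.07 pos [0.566  0.1215 0.08  ] slide [ 0.0019  0.0012 -0.    ] F [-3.9 -1.6  7.7] yaw 39.2 tilt [-0.0015 -0.0007] w -0.0
FR t 8.07 pos [0.566  0.1215 0.08  ] slide [ 1.900e-03  1.112e-01 -1.000e-04] F [-3.9 -1.6  7.7] yaw 39.2 tilt [-0.0015 -0.0007] w -0.0
```

drive_tool --targets '[{"slide":[0,0,-0.025],"rot":[0,0,0]},{"slide":[0.001,0.055,0],"rot":[0,0,0]},{"slide":[0,0.056,0],"rot":[0,0,0]},{"slide":[0,0,0.01],"rot":[0,0,0]},{"slide":[0,0,0.004],"rot":[0,0,0]},{"slide":[0,0,0.004],"rot":[0,0,0]},{"slide":[0,0,0.004],"rot":[0,0,0]},{"slide":[0,0,0.003],"rot":[0,0,0]}]'

```text
time: 9.07
eef_pos: [0.6371, 0.0375, 0.0799]
orientation: [[0.774, 0.633, -0.001], [0.633, -0.774, 0.0], [-0.001, -0.001, -1.0]]
wrist_force: [-6.5, 0.5, 16.2]
width: 0.002
grasp_force: 8.5
```

drive_tool --targets '[{"slide":[0,0,0],"rot":[0,0,0]},{"slide":[0,0,0],"rot":[0,0,0]},{"slide":[0,0,0],"rot":[0,0,0]}]'

```text
time: 9.45
eef_pos: [0.6371, 0.0375, 0.08]
orientation: [[0.775, 0.633, -0.001], [0.633, -0.775, 0.001], [-0.001, -0.001, -1.0]]
wrist_force: [-3.9, 0.3, 7.2]
width: -0.002
grasp_force: 3.4
```

```bash
python3 -c "
from h import *
need('FR',.08);need('R',.08)"
```

```text
FR t 9.45 pos [0.6371 0.0375 0.08  ] slide [-0.0001  0.0012 -0.    ] F [-3.9  0.3  7.2] yaw 39.2 tilt [-0.0006 -0.0012] w -0.0
R t 9.45 pos [0.6371 0.0375 0.08  ] slide [-0.0602  0.0411 -0.    ] F [-3.9  0.3  7.2] yaw 39.2 tilt [-0.0006 -0.0012] w -0.0
```

Last section is right, then I'll raise the hand.

drive_tool --targets '[{"slide":[0,0,-0.025],"rot":[0,0,0]},{"slide":[-0.03,0.02,0],"rot":[0,0,0]},{"slide":[-0.03,0.021,0],"rot":[0,0,0]},{"slide":[0,0,0.01],"rot":[0,0,0]},{"slide":[0,0,0.004],"rot":[0,0,0]},{"slide":[0,0,0.004],"rot":[0,0,0]},{"slide":[0,0,0.004],"rot":[0,0,0]},{"slide":[0,0,0.003],"rot":[0,0,0]}]'

```text
time: 10.45
eef_pos: [0.6177, -0.0322, 0.0799]
orientation: [[0.774, 0.633, -0.0], [0.633, -0.774, 0.0], [0.0, -0.0, -1.0]]
wrist_force: [-5.6, 1.5, 17.4]
width: 0.004
grasp_force: 8.6
```

drive_tool --targets '[{"slide":[0,0,0],"rot":[0,0,0]},{"slide":[0,0,0],"rot":[0,0,0]},{"slide":[0,0,0],"rot":[0,0,0]}]'

```text
time: 10.82
eef_pos: [0.6178, -0.0323, 0.0801]
orientation: [[0.775, 0.632, 0.0], [0.632, -0.775, 0.001], [0.001, -0.0, -1.0]]
wrist_force: [-3.0, 1.1, 5.6]
width: -0.003
grasp_force: 3.1
```

drive_tool --targets '[{"slide":[0,0,-0.03],"rot":[0,0,0]},{"slide":[0,0,-0.06],"rot":[0,0,0]},{"slide":[-0.03,0.05,-0.02],"rot":[0,0,0]},{"slide":[-0.04,0.045,0],"rot":[0,0,0]},{"slide":[-0.04,0.045,0],"rot":[0,0,0]},{"slide":[-0.04,0.045,0],"rot":[0,0,0]},{"slide":[-0.04,0.045,0],"rot":[0,0,0]},{"slide":[0,0,0],"rot":[0,0,0]}]'

```text
time: 11.82
eef_pos: [0.6151, -0.3358, 0.1885]
orientation: [[0.778, 0.628, 0.0], [0.628, -0.778, -0.001], [-0.001, 0.001, -1.0]]
wrist_force: [-0.3, 0.6, 0.1]
width: -0.001
grasp_force: 0.0
```

Run:
```python
from h import *
from station import arm;import cv2
z=lambda n,a,b,c,d:cv2.resize(arm.grab_frame(n)['frame'][a:b,c:d,::-1],(400,340),interpolation=cv2.INTER_CUBIC)
cv2.imwrite('pics/end.png',np.hstack([z('top',140,310,130,330),z('side',170,340,150,350)]))
need('R',.08)
```

```text
R t 11.93 pos [ 0.6155 -0.3317  0.1884] slide [ 0.1896 -0.2315  0.1088] F [-0.1 -0.4  0. ] yaw 39.1 tilt [ 0.0003 -0.0012] w -0.01
```

View pics/end.png

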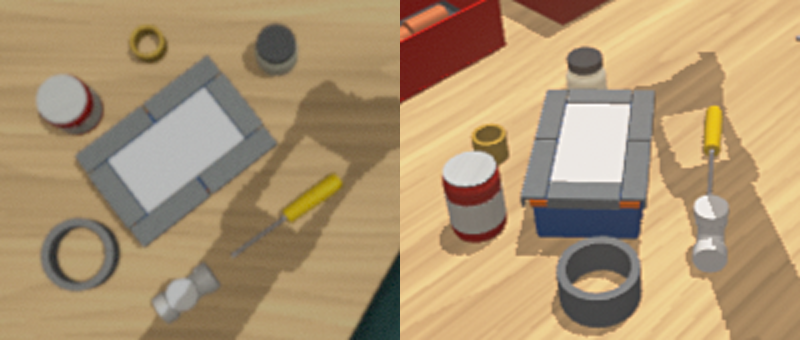

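In the final picture the box and the things around it stand where they were. In the side view, orange still shows at the two ends of the left side, at about (538,203) and (630,203), below the near_left and far_left corners. I'll look closer.

Run:
```python
from h import *
from station import arm;import cv2
a=D['side']['frame'];b=arm.grab_frame('side')['frame']
z=lambda f:cv2.resize(f[205:295,205:285,::-1],(400,450),interpolation=cv2.INTER_CUBIC)
cv2.imwrite('pics/end2.png',np.hstack([z(a),z(b)]))
```

```text
(no output)
```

View pics/end2.png

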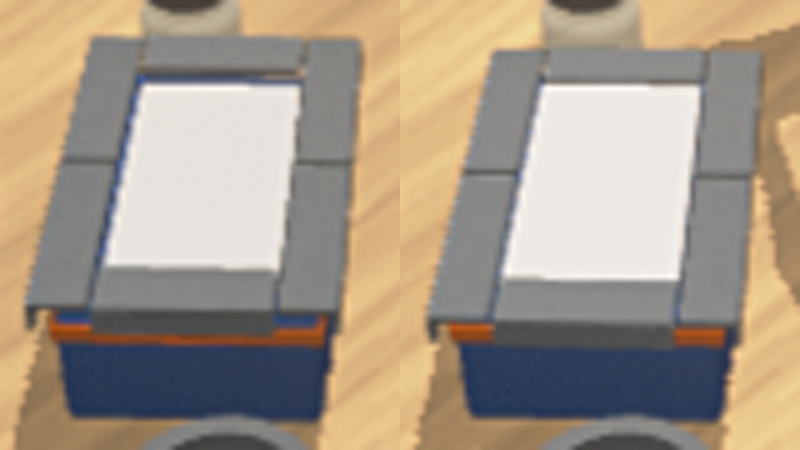

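Compared with the start (left half), every section has dropped: the blue band above the seal is gone and the rim is level all round. The orange left at the corners is where the long sections have no end skirt. I'm handing it in.

```bash
python3 -c "
from station import arm
print(arm.job_done())"
```

```text
the job is handed in; nothing more can be done
None
```

I pressed all six rim sections shut (each measured about 80 mm at the fingertip) and the job is handed in at about 12 s, with the box and bystanders in place and the hand clear; the hand-in call returned no verdict.

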